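# Roll a wiring duct's cover down flat

## Task

Pick up the hand roller with the green grip from the blue mat and roll it firmly along the orange cover of the wiring duct, end to end, so that all three orange cover sections are pressed fully home, flush with one another. Press on the cover only with the roller, not with the gripper. Then stand the roller upright on the blue mat again and let go.

Things in the scene. Friction and masses are not known exactly. Their poses are not given: they have to be found in the camera images.
- roller: Sprung hand roller standing on two black wheels on the mat; 84 mm long, 43 wide, 105 high, 0.36 kg. Origin: midway between the wheels, at their underside; x = rolling direction (either way), y = along the axles, z up. Wheels 36 mm in diameter, 30 wide, axles at x = +-22 mm, turning with slight drag. Aluminium frame up to z = 46 mm, green grip on top from z = 60 to 105 mm.
- grip_center (a point): Centre of the green grip block (60 mm along the roller's x, 26 along y, 45 high), 82 mm above the wheels' underside; same axes as the roller. Grasp it from above across the 26 mm. It slides straight down on the frame, up to 12 mm, against a spring: gives from 5 N, 8 N more per 10 mm, hard stop at 12 mm. Pressed 7 to 9 mm in, the roller bears firmly enough.
- duct: Grey slotted wiring duct with orange cover, fixed, 230 mm long (its y), 40 wide (x), z up; origin: centre of its underside, on the bench. Three orange sections, each 69 mm long, 42 wide, centred at y = -70 (a), 0 (b), +70 mm (c); top at z = 64 mm when raised, 60 when home. Grey end caps outside them end at z = 60 mm. A like duct beside it has a white cover, already home.
- mat: Blue square mat, 150 by 150 mm, 3 mm thick, fixed to the bench; origin at the centre of its underside.
- cover_a (a joint): How far the orange section at the duct's -y end is pressed down, m: 0 = standing 4 mm proud, 0.004 = home against its stop. It moves straight down under about 6 N and stays where it is left.
- cover_b (a joint): The same for the middle section.
- cover_c (a joint): The same for the section at the duct's +y end.
- wheel (a joint): Turning angle of the roller's wheel at its x = +22 mm, rad, 0 at the start; it grows when the roller rolls towards its own +x, by 1 rad for each 18 mm rolled.
Mind the look-alikes: they are no part of the job. Of the things like the roller, leave any that is yellow; of the rest the larger one is meant. Leave any pink look-alike of the duct alone.

How it is judged:
On the way:
1. the roller has rolled at least 54 mm (3 rad of its wheel, either way) and is pressing on the orange-covered duct (contact force between roller and duct above 4 N and (value of joint wheel above 3 rad or value of joint wheel below -3 rad)), for 0.05 s.
At the end, for the whole second after the job is handed in: All three orange sections are pressed down at least 3 mm of their 4 mm (home); the roller stands on the blue mat within 70 mm of its centre, upright within 10 degrees, wheels down on it, released and at rest (value of joint each of cover_a, cover_b, cover_c above 0.003 m and horizontal distance between roller and mat below 0.07 m and height (world z) of roller below 0.012 m and angle between roller's own z axis and vertical below 0.17 rad and linear speed of roller below 0.03 m/s); the robot touches nothing.
It fails at once if the gripper or arm presses on the orange-covered duct itself (more than 3 N) (contact force between any of the fingers, the arm and duct above 3 N).
It also fails if it takes over 67 s, if anything falls off the work surface, if the arm or the gripper's body presses on something with over 40 N, if the wrist force passes 120 N, or if a joint passes its speed limit or range.

## Robot

A 7-joint arm with a two-finger parallel gripper is mounted at the origin on the work surface. World frame = base frame: x ahead of the robot, y to its left, z up, the work surface at z = 0. Lengths are in m, angles in rad, forces in N, time in s.
With the tool pointing down it reaches from about 0.4 to 0.85 m from the base axis. Payload 10.4 kg.
Tool frame: the origin (TCP) lies midway between the tips of the shut fingers; the grasp point (between the pads) lies 19 mm behind it (manip.pinch_z is the distance from the TCP to the grasp point, in m); y points along the fingers, x is the direction in which the jaws open and shut, and the axes are right-handed (so a half turn about y gives the same grasp; the last joint's range is limited). The gripper opens to 85 mm and grips with 20 to 120 N. Pads are 22 mm wide; open, the fingers measure 114 mm over their backs; the gripper's body (76 mm by 85 mm) begins 54 mm behind the grasp point. The pads swing forward as they close: fully open they stand 13 mm farther back than shut.
Start: joints at [-1.357, 0.332, -0.065, 1.46, 0.022, 1.35, -0.088], TCP at [0.147, 0.608, 0.231] pointing down, gripper open.
Joint ranges: [-2.6, 2.6], [-0.5, 2.12], [-1.47, 1.34], [0.16, 2.42], [-1.27, 4.41], [0.06, 2.06], [-2.6, 2.6]. Speed limits (rad/s): [2.22, 2.22, 2.79, 2.79, 3.14, 3.14, 3.14].

## Interface

Orientations are given as a unit quaternion [x, y, z, w].
In Python, from workcell import manip gives the robot as it stands.
- The arm moves only by the shell command python3 -m pendant 'ROWS' [OPENING] [FORCE]. ROWS is a JSON object of lists of equal length, an entry for each row: "offset": the shift along the tool's x, y, z scaled (see below), a list of three; "turn": the turn, a rotation vector about the tool's x, y, z scaled (see below), a list of three. A call has 1 to 12 rows; each row is the pose to reach, as a shift and turn from the pose measured when the call began, along the tool's axes at that moment; what a row does not reach only later rows make up. The controller multiplies each number of a shift by 200 mm and each number of a turn by 45 degrees. A row lasts 1/8 s, in which the tool goes at most 62.5 mm and 10.7 degrees, less where a joint would pass 70% of its speed; a pose out of reach is approached as far as the arm can. A call with a number of a shift or a turn outside -1 to 1 is refused whole. A call with a gripper value outside its range is refused whole. OPENING is the opening in per cent of the stroke, from 0 (shut) to 100 (fully open), set as the call begins (- or left out, the last holds). The fingers move at their own pace and stop on an object; FORCE is the grip in N (left out, the last holds). Time passes only in rows, so rows that repeat a pose let the fingers close. It gives the time, the measured TCP pose, the force and the opening at its end, in the units of the state.
- manip.get_obs(): the state, without advancing time (a new reading comes with each control period).
- manip.camera(name): name is "side" or "top"; returns (picture, depth): 400x640x3 uint8, red, green, blue; 400x640 float32, m along the optical axis (not along the pixel's ray), 0 where there is no reading.
- manip.camera_model(name): a dict with "intrinsics" (3x3 intrinsics, pixels), "R" (3x3) and "t" (3): a world point X has camera coordinates R X + t. Camera axes: x right, y down, z forward; pixel columns grow to the right and rows downward; lengths in m; the calibration is good to about 2 mm. A picture is of the moment at which its call begins. camera_model takes no time and is no camera call.
- manip.hand_in(): hands the job in, once; it reports no verdict.
The state is a dict: "clock": time; "joint_pos": joint angles; "joint_velocities": joint speeds; "tau": joint torques, N m; "position": TCP position; "ee_rot": TCP orientation; "ft_force": force on the tool from outside, world axes, zero at the start; "torque": the same for the moment, N m; "grip_width": opening from 0.0 (shut) to 1.0 (fully open).
Only numpy, scipy, OpenCV 4.12 (cv2) and the standard library are available. Lean on these libraries where they do the work, as an engineer would, in place of code of your own. Each camera call takes 0.05 s, during which the arm holds its last target. There are 200 camera calls.

## Working session

There is one attempt and no reset: what is moved stays moved. The work goes in short steps, Python scripts to look and compute and a shell command to move; the robot and the scene stay as the last step left them, time stands still between calls to the robot, and variables do not carry over. Pictures are saved under pics/ and viewed, about 8 in all and at most 12, crops included, and the job is handed in when it is done.

```bash
mkdir -p pics; cat > h.py <<'E'
import numpy as np,cv2
from workcell import manip
from scipy.spatial.transform import Rotation as Rn
def shot(n,f):
    p,d=manip.camera(n); cv2.imwrite('pics/'+f+'.png',p[:,:,::-1]); np.save('pics/'+f+'.npy',d); return p,d
def world(n,d):
    m=manip.camera_model(n);K=m['intrinsics'];v,u=np.mgrid[:400,:640]
    c=np.stack([(u-K[0][2])/K[0][0]*d,(v-K[1][2])/K[1][1]*d,d],-1)
    return (c-np.array(m['t']))@np.array(m['R'])
E
python3 - <<'E'
from h import *
for n in('top','side'):
    shot(n,n+'0'); m=manip.camera_model(n); print(n,m)
o=manip.get_obs();print(o);print(Rn.from_quat(o['ee_rot']).as_matrix().round(3))
E
```

```text
top {'intrinsics': array([[365.82592987,   0.        , 324.44453024],
       [  0.        , 365.82592987, 204.36824393],
       [  0.        ,   0.        ,   1.        ]]), 'R': array([[-2.55400003e-02, -9.99673791e-01,  1.43154521e-04],
       [-9.75186575e-01,  2.48828911e-02, -2.19981783e-01],
       [ 2.19906461e-01, -5.75793718e-03, -9.75503970e-01]]), 't': array([0.05330253, 0.47816764, 0.97001647])}
side {'intrinsics': array([[508.811591  ,   0.        , 316.62622113],
       [  0.        , 508.811591  , 207.29658237],
       [  0.        ,   0.        ,   1.        ]]), 'R': array([[ 0.87941322, -0.47598917,  0.00816763],
       [-0.3331194 , -0.62752987, -0.70373129],
       [ 0.3400939 ,  0.6161498 , -0.71041929]]), 't': array([-0.39865367,  0.21375999,  1.33933584])}
{'clock': 0.1, 'joint_pos': array([-1.35658304,  0.33283409, -0.06465635,  1.46085225,  0.02158357,
        1.34990978, -0.08848677]), 'joint_velocities': array([ 0.00160914,  0.00041966, -0.00102155, -0.00301547,  0.00127624,
       -0.00030206, -0.00049633]), 'tau': array([ 1.01345384e-03, -6.26743555e+01,  4.86488803e-02, -3.92422485e+01,
        1.62451324e-02,  7.15335584e-03, -1.11927073e-05]), 'position': array([0.14657284, 0.60722263, 0.23058194]), 'ee_rot': array([ 0.55586867,  0.43707961, -0.4377812 , -0.55526486]), 'ft_force': array([ 0.86424547, -0.22464792, -0.19658089]), 'torque': array([-0.01354498,  0.05176064, -0.01384052]), 'grip_width': 1.001263765659217}
[[ 0.235 -0.    -0.972]
 [ 0.972 -0.001  0.235]
 [-0.001 -1.    -0.   ]]
```

View pics/top0.png

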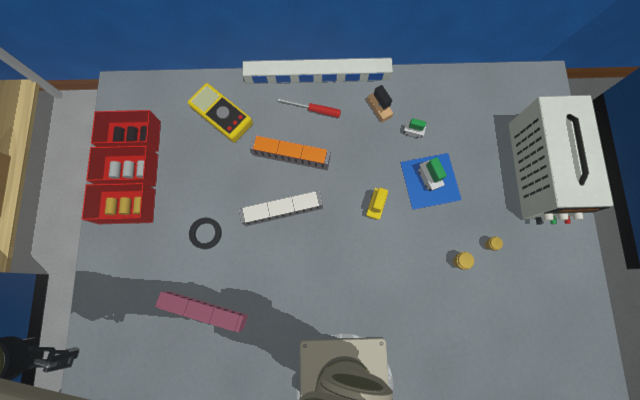

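View pics/side0.png

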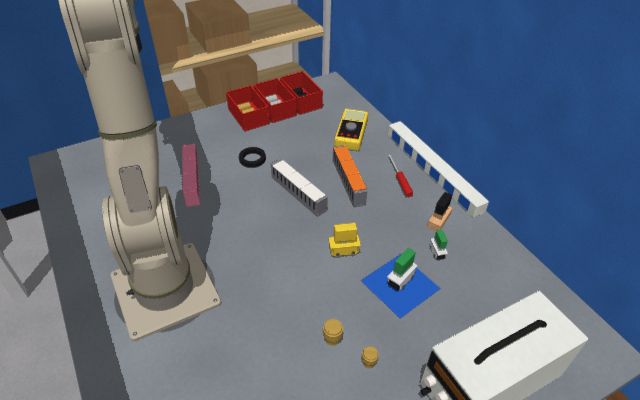

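The top view shows the large green roller on the blue mat at about (432,173), the small green one at (415,127) off the mat, the yellow one at (377,203), the orange duct at (290,151) and the white duct at (282,207). The side view agrees. Next I measure them.

```bash
python3 - <<'E'
from h import *
for n in('top','side'):
    p=cv2.imread(f'pics/{n}0.png');d=np.load(f'pics/{n}0.npy');W=world(n,d)
    h=cv2.cvtColor(p,cv2.COLOR_BGR2HSV);H,S,V=[h[...,i].astype(int) for i in range(3)]
    M={'green':(H>50)&(H<85)&(S>120),'orange':(H>6)&(H<16)&(S>190)&(V>150),'blue':(H>100)&(H<115)&(S>170)}
    for k,m in M.items():
        m=m&(d>0)&(W[...,2]>(-.01))&(W[...,2]<.13)&(W[...,0]>.3)&(W[...,0]<.9)&(abs(W[...,1])<.5)
        nc,L,st,_=cv2.connectedComponentsWithStats(m.astype(np.uint8))
        for i in range(1,nc):
            if st[i,4]<60: continue
            P=W[L==i]; zt=np.percentile(P[:,2],95)
            T=P[abs(P[:,2]-zt)<.006]
            r=cv2.minAreaRect((T[:,:2]*1000).astype(np.float32))
            print(n,k,st[i],'ztop %.3f'%zt,len(T),'rect mm',np.round(r[0],1),np.round(r[1],1),round(r[2],1), 'axis',)
E
```

```text
top green [410 119  16  11 128] ztop 0.078 87 rect mm [ 708.9 -233.9] [41.8 18.8] 69.7 axis
top green [427 158  19  23 277] ztop 0.111 185 rect mm [ 560.9 -266.9] [57.6 25.4] 19.0 axis
top orange [254 137  72  26 900] ztop 0.068 859 rect mm [641.5 137.2] [205.2  40.8] 76.9 axis
top blue [369  74  13   5  60] ztop 0.043 14 rect mm [ 888.2 -126.5] [ 3.  34.2] 4.5 axis
top blue [ 401  154   60   54 1573] ztop 0.007 1428 rect mm [ 556.3 -275.9] [146.2 147.2] 9.5 axis
side green [435 230  12  18 152] ztop 0.077 78 rect mm [ 706.  -241.6] [43.9 18.2] 71.9 axis
side green [394 248  21  27 320] ztop 0.109 166 rect mm [ 559.2 -273.6] [60.3 24.5] 22.1 axis
side orange [334 147  32  43 562] ztop 0.066 450 rect mm [638.1 130.3] [208.2  43.2] 76.0 axis
side blue [404 142   8  14  61] ztop 0.042 16 rect mm [886.2 155.8] [38.   7.1] 88.3 axis
side blue [417 154   9  14  65] ztop 0.043 17 rect mm [884.3  82.9] [ 7.2 37.3] 0.5 axis
side blue [430 167  10  14  75] ztop 0.044 15 rect mm [885.5   9.2] [ 6.5 35.7] 5.2 axis
side blue [444 181  10  14  81] ztop 0.043 20 rect mm [885.5 -65.3] [ 7.1 40.4] 0.4 axis
side blue [459 195  11  15  85] ztop 0.042 23 rect mm [ 885.5 -132.8] [38.3  6.4] 87.1 axis
side blue [ 362  255   78   63 1899] ztop 0.006 1539 rect mm [ 553.1 -280.9] [149.5 148.5] 9.5 axis
```

```bash
cat > to.py <<'E'
# usage: to.py x y z jaw_deg -> offset/turn in pendant units for this target (tool down)
from h import *; import sys
x,y,z,a=map(float,sys.argv[1:5]);o=manip.get_obs();p=np.array(o['position']);R=Rn.from_quat(o['ee_rot'])
a=np.radians(a);X=[np.cos(a),np.sin(a),0];Y=[0,0,-1.];G=Rn.from_matrix(np.array([X,Y,np.cross(X,Y)]).T)
off=R.inv().apply(np.array([x,y,z])-p)/.2;t=(R.inv()*G).as_rotvec()/np.radians(45)
c=R.as_matrix()[:,0];print('t',round(o['clock'],2),'pos',p.round(4),'jaw',np.degrees(np.arctan2(c[1],c[0])).round(2),'F',np.round(o['ft_force'],1),'w',round(o['grip_width'],3),'down',R.as_matrix()[:,1].round(3))
print('off',off.round(4),'turn',t.round(4))
E
python3 to.py .5 .3 .23 31; python3 to.py .56 -.27 .23 -69.5
```

```text
t 0.1 pos [0.1466 0.6072 0.2306] jaw 76.43 F [ 0.9 -0.2 -0.2] w 1.001 down [-0.    -0.001 -1.   ]
off [-1.0786  0.0044 -2.0782] turn [ 7.0000e-04  1.0096e+00 -1.5000e-03]
t 0.1 pos [0.1466 0.6072 0.2306] jaw 76.43 F [ 0.9 -0.2 -0.2] w 1.001 down [-0.    -0.001 -1.   ]
off [-3.7787  0.008  -3.0385] turn [ 2.1000e-03  3.2429e+00 -6.0000e-04]
```

```bash
python3 -m pendant '{"offset":[[-0.4,0,-1],[-0.4,0,-1],[-0.4,0,-1],[-0.4,0,-1],[-0.4,0,-1]],"turn":[[0,0.5,0],[0,0.5,0],[0,0.5,0],[0,0.5,0],[0,0.5,0]]}' 100 60; python3 to.py .5 .25 .23 20
```

```text
clock: 0.72
position: [0.3246, 0.4806, 0.2305]
ee_rot: [0.632, 0.319, -0.319, -0.63]
ft_force: [-1.2, 0.6, 0.1]
grip_width: 0.996
t 0.72 pos [0.3246 0.4806 0.2305] jaw 53.66 F [-1.2  0.6  0.1] w 0.996 down [ 0.    -0.002 -1.   ]
off [-0.409   0.0052 -1.3895] turn [ 0.0024  0.748  -0.0014]
```

```bash
python3 -m pendant '{"offset":[[-0.4,0,-1],[-0.4,0,-1],[-0.4,0,-1],[-0.4,0,-1],[-0.4,0,-1]],"turn":[[0,0.75,0],[0,0.75,0],[0,0.75,0],[0,0.75,0],[0,0.75,0]]}'; python3 to.py .56 -.27 .23 -69.5
```

```text
clock: 1.35
position: [0.4389, 0.2967, 0.2309]
ee_rot: [0.697, 0.122, -0.122, -0.696]
ft_force: [0.4, 0.5, 1.0]
grip_width: 0.999
t 1.35 pos [0.4389 0.2967 0.2309] jaw 19.85 F [0.4 0.5 1. ] w 0.999 down [ 0.    -0.002 -1.   ]
off [-0.3925  0.0108 -2.8705] turn [2.5000e-03 1.9855e+00 1.6000e-03]
```

```bash
python3 -m pendant '{"offset":[[-0.3,0,-1],[-0.3,0,-1],[-0.3,0,-1],[-0.3,0,-1],[-0.3,0,-1],[-0.3,0,-1]],"turn":[[0,0.9,0],[0,0.9,0],[0,0.9,0],[0,0.9,0],[0,0.9,0],[0,0.9,0]]}'; python3 to.py .56 -.27 .23 -69.5
```

```text
clock: 2.1
position: [0.4501, 0.0906, 0.2313]
ee_rot: [0.697, -0.124, 0.125, -0.695]
ft_force: [1.0, 0.2, -0.1]
grip_width: 1.0
t 2.1 pos [0.4501 0.0906 0.2313] jaw -20.28 F [ 1.   0.2 -0.1] w 1.0 down [ 0.    -0.002 -1.   ]
off [ 1.1403  0.0105 -1.5005] turn [0.0018 1.0937 0.0021]
```

```bash
python3 -m pendant '{"offset":[[0.7,0,-1],[0.7,0,-1],[0.7,0,-1],[0.7,0,-1],[0.7,0,-1],[0.7,0,-1]],"turn":[[0,1,0],[0,1,0],[0,1,0],[0,1,0],[0,1,0],[0,1,0]]}'; python3 to.py .56 -.27 .18 -69.5
```

```text
clock: 2.85
position: [0.5127, -0.1434, 0.2313]
ee_rot: [0.597, -0.38, 0.38, -0.596]
ft_force: [-0.7, 0.4, -0.2]
grip_width: 1.003
t 2.85 pos [ 0.5127 -0.1434  0.2313] jaw -64.99 F [-0.7  0.4 -0.2] w 1.003 down [-0.001 -0.002 -1.   ]
off [ 0.6734  0.2577 -0.0527] turn [0.002  0.1001 0.0019]
```

```bash
python3 -m pendant '{"offset":[[0.67,0.25,-0.05],[0.67,0.25,-0.05],[0.67,0.25,-0.05],[0.67,0.25,-0.05],[0.67,0.25,-0.05]],"turn":[[0,0.1,0],[0,0.1,0],[0,0.1,0],[0,0.1,0],[0,0.1,0]]}'; python3 to.py .56 -.27 .07 -69.5
python3 - <<'E'
from h import *
a,d=shot('top','t1');b,d2=shot('side','s1')
I=np.hstack([cv2.resize(a[110:250,370:510],(400,400)),cv2.resize(b[180:320,330:470],(400,400))])
cv2.imwrite('pics/c1.png',I[:,:,::-1])
E
```

```text
clock: 3.48
position: [0.561, -0.2667, 0.1821]
ee_rot: [0.582, -0.402, 0.402, -0.582]
ft_force: [0.9, -0.1, 0.7]
grip_width: 1.005
t 3.48 pos [ 0.561  -0.2667  0.1821] jaw -69.29 F [ 0.9 -0.1  0.7] w 1.005 down [ 0.    -0.001 -1.   ]
off [ 0.0134  0.5605 -0.0104] turn [0.0001 0.0047 0.0008]
```

View pics/c1.png

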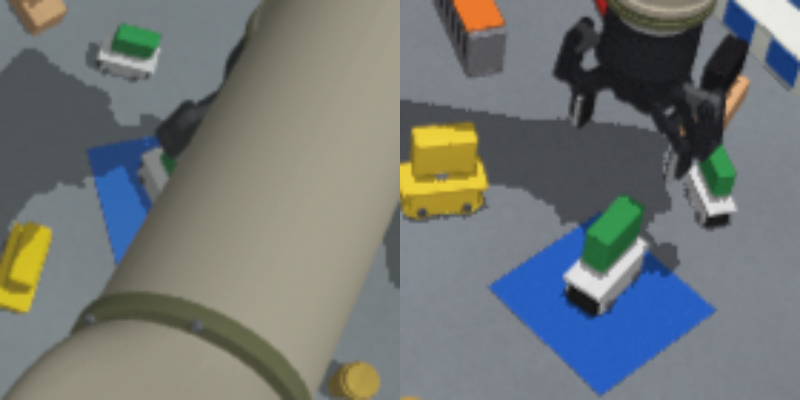

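```bash
python3 -m pendant '{"offset":[[0.013,0.2,-0.01],[0.013,0.4,-0.01],[0.013,0.5,-0.01],[0.013,0.56,-0.01],[0.013,0.56,-0.01]],"turn":[[0,0,0],[0,0,0],[0,0,0],[0,0,0],[0,0,0]]}'; python3 to.py .56 -.27 .07 -69.5
python3 - <<'E'
from h import *
b,d2=shot('side','s2')
cv2.imwrite('pics/c2.png',cv2.resize(b[180:320,330:470],(500,500))[:,:,::-1])
E
```

```text
clock: 4.2
position: [0.5602, -0.2702, 0.0707]
ee_rot: [0.582, -0.402, 0.402, -0.582]
ft_force: [-0.2, -0.9, 0.1]
grip_width: 1.003
t 4.2 pos [ 0.5602 -0.2702  0.0707] jaw -69.3 F [-0.2 -0.9  0.1] w 1.003 down [ 0.001 -0.001 -1.   ]
off [-0.0012  0.0034 -0.0008] turn [-0.0007  0.0044  0.0013]
```

View pics/c2.png

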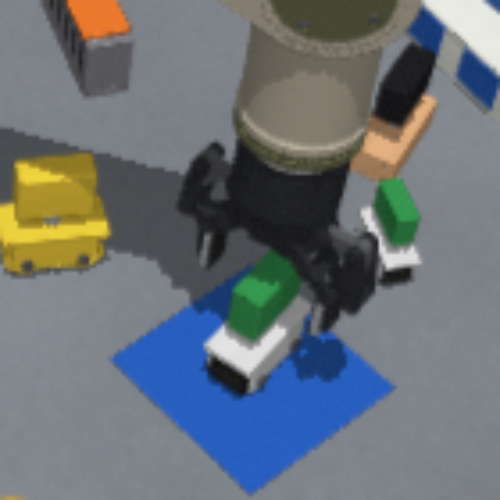

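The fingers straddle the grip: the tips are at about (210,255) and (320,325) in the crop, and the grip centre is at about (265,295). I close now.

```bash
python3 -m pendant '{"offset":[[0,0,0],[0,0,0],[0,0,0],[0,0,0],[0,0,0],[0,0,0],[0,0,0],[0,0,0]],"turn":[[0,0,0],[0,0,0],[0,0,0],[0,0,0],[0,0,0],[0,0,0],[0,0,0],[0,0,0]]}' 0 80; python3 to.py .56 -.27 .17 -69.5
```

```text
clock: 5.25
position: [0.5607, -0.2706, 0.0714]
ee_rot: [-0.582, 0.401, -0.403, 0.582]
ft_force: [-0.4, 0.3, 4.8]
grip_width: 0.293
t 5.25 pos [ 0.5607 -0.2706  0.0714] jaw -69.31 F [-0.4  0.3  4.8] w 0.293 down [ 0.002 -0.001 -1.   ]
off [-0.0028 -0.4929 -0.0015] turn [-0.0019  0.0043  0.0025]
```

```bash
python3 -m pendant '{"offset":[[0,-0.15,0],[0,-0.4,0],[0,-0.5,0],[0,-0.5,0]],"turn":[[0,0,0],[0,0,0],[0,0,0],[0,0,0]]}'; python3 to.py .605 -.02 .17 -13.5
```

```text
clock: 5.75
position: [0.5607, -0.2704, 0.1715]
ee_rot: [-0.581, 0.401, -0.403, 0.582]
ft_force: [-0.4, -0.3, -4.2]
grip_width: 0.291
t 5.75 pos [ 0.5607 -0.2704  0.1715] jaw -69.3 F [-0.4 -0.3 -4.2] w 0.291 down [ 0.003 -0.001 -1.   ]
off [-1.0928  0.0066  0.6497] turn [-0.0014 -1.24    0.0042]
```

```bash
python3 -m pendant '{"offset":[[-0.25,0,0.15],[-0.5,0,0.3],[-0.75,0,0.45],[-1,0,0.6],[-1,0,0.6],[-1,0,0.6],[-1,0,0.6]],"turn":[[0,-0.2,0],[0,-0.4,0],[0,-0.6,0],[0,-0.8,0],[0,-1,0],[0,-1,0],[0,-1,0]]}'; python3 to.py .61 0.02 .17 -13.5
python3 - <<'E'
from h import *
a,d=shot('top','t3');b,d2=shot('side','s3')
I=np.hstack([cv2.resize(a[90:250,230:390],(400,400)),cv2.resize(b[100:260,300:460],(400,400))])
cv2.imwrite('pics/c3.png',I[:,:,::-1])
E
```

```text
clock: 6.62
position: [0.6015, -0.0421, 0.1701]
ee_rot: [0.691, -0.15, 0.151, -0.69]
ft_force: [0.1, 0.2, -3.2]
grip_width: 0.291
t 6.62 pos [ 0.6015 -0.0421  0.1701] jaw -24.6 F [ 0.1  0.2 -3.2] w 0.291 down [ 0.001 -0.002 -1.   ]
off [-9.060e-02  1.000e-04  2.998e-01] turn [ 0.0016 -0.2467  0.0023]
```

View pics/c3.png

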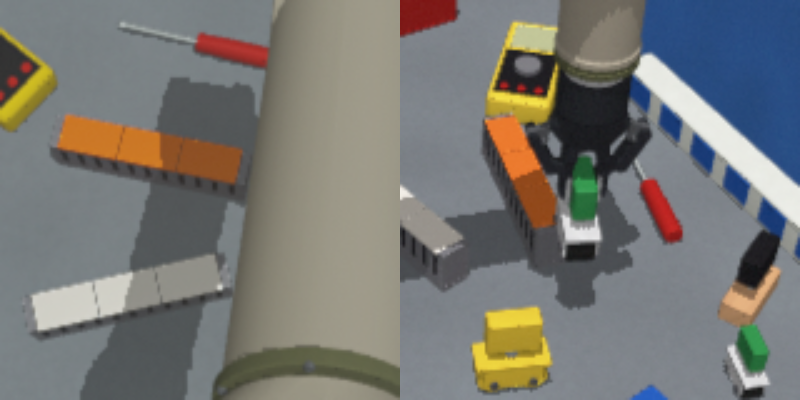

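```bash
python3 to.py .6216 .058 .16 -13.5
```

```text
t 6.72 pos [ 0.6018 -0.0419  0.1707] jaw -24.53 F [ 0.4 -0.3 -2.9] w 0.294 down [ 0.002 -0.002 -1.   ]
off [-0.1177  0.053   0.4957] turn [ 0.001  -0.2451  0.0033]
```

```bash
python3 -m pendant '{"offset":[[-0.03,0,0.15],[-0.08,0,0.3],[-0.118,0.03,0.45],[-0.118,0.053,0.496],[-0.118,0.053,0.496],[-0.118,0.053,0.496]],"turn":[[0,-0.12,0],[0,-0.245,0],[0,-0.245,0],[0,-0.245,0],[0,-0.245,0],[0,-0.245,0]]}'; python3 to.py .6216 .058 .1205 -13.5
python3 - <<'E'
from h import *
b,d2=shot('side','s4')
cv2.imwrite('pics/c4.png',cv2.resize(b[100:220,310:430],(600,600),interpolation=cv2.INTER_CUBIC)[:,:,::-1])
E
```

```text
clock: 7.48
position: [0.6216, 0.0561, 0.1602]
ee_rot: [0.703, -0.083, 0.085, -0.701]
ft_force: [-0.2, 0.2, -3.1]
grip_width: 0.294
t 7.47 pos [0.6216 0.0561 0.1602] jaw -13.66 F [-0.2  0.2 -3.1] w 0.294 down [ 0.002 -0.002 -1.   ]
off [-0.0028  0.1984  0.0095] turn [ 0.0023 -0.0035  0.0036]
```

View pics/c4.png

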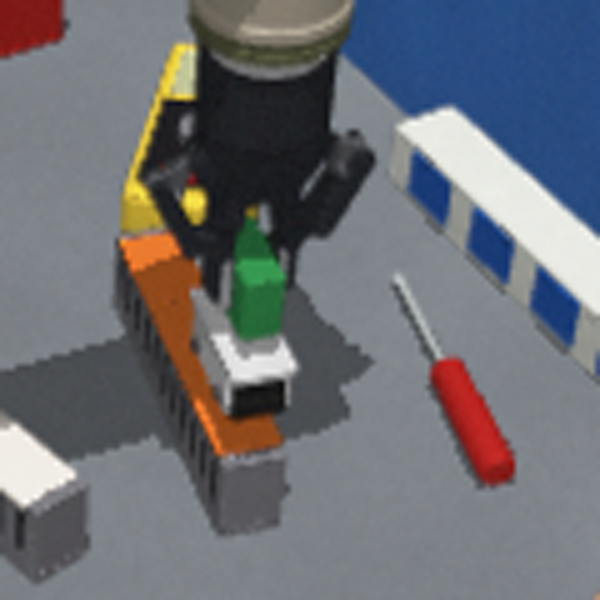

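```bash
python3 - <<'E'
from h import *
m=manip.camera_model('side');K,R,t=m['intrinsics'],m['R'],m['t']
def pr(P):
    c=K@(R@np.array(P)+t);c=c[:2]/c[2];return (c-[310,100])*5
a=np.radians(76.5);u=np.array([np.cos(a),np.sin(a),0]);j=np.array([u[1],-u[0],0])
T=np.array([.6216,.0561,.1602]);D=np.array([.6398,.1338,0])
for s in(-1,1):
  print('wheel bottom front',pr(T-[0,0,.0684]+[0,0,.003]-u*.038+s*j*.015))
  print('cover end corner',pr(D-u*.1045+s*j*.021+[0,0,.064]))
E
```

```text
wheel bottom front [233.58865371 423.02540825]
cover end corner [213.08672755 448.13210417]
wheel bottom front [282.16524125 414.39310276]
cover end corner [279.77652926 436.17067066]
```

```bash
python3 -m pendant '{"offset":[[0,0.05,0],[0,0.1,0],[0,0.13,0],[0,0.15,0],[0,0.17,0],[0,0.19,0],[0,0.2,0],[0,0.2,0],[0,0.2,0]],"turn":[[0,0,0],[0,0,0],[0,0,0],[0,0,0],[0,0,0],[0,0,0],[0,0,0],[0,0,0],[0,0,0]]}'; python3 to.py .658 .2096 .1205 -13.5
```

```text
clock: 8.65
position: [0.622, 0.0564, 0.1216]
ee_rot: [0.702, -0.083, 0.085, -0.702]
ft_force: [-4.7, -0.3, 9.9]
grip_width: 0.296
t 8.65 pos [0.622  0.0564 0.1216] jaw -13.64 F [-4.7 -0.3  9.9] w 0.296 down [ 0.003 -0.001 -1.   ]
off [-0.006  0.005  0.787] turn [ 0.0007 -0.0032  0.0046]
```

```bash
python3 -m pendant '{"offset":[[0,0.006,0],[-0.001,0.006,0.04],[-0.001,0.006,0.08],[-0.001,0.006,0.12],[-0.002,0.006,0.16],[-0.002,0.006,0.2],[-0.002,0.006,0.24],[-0.003,0.006,0.28],[-0.003,0.006,0.32],[-0.003,0.006,0.36],[-0.004,0.006,0.4],[-0.004,0.006,0.4]],"turn":[[0,0,0],[0,0,0],[0,0,0],[0,0,0],[0,0,0],[0,0,0],[0,0,0],[0,0,0],[0,0,0],[0,0,0],[0,0,0],[0,0,0]]}'; python3 to.py .658 .2096 .1205 -13.5
```

```text
clock: 10.15
position: [0.6415, 0.1357, 0.1221]
ee_rot: [-0.702, 0.081, -0.086, 0.703]
ft_force: [-1.9, 1.4, 9.3]
grip_width: 0.295
t 10.15 pos [0.6415 0.1357 0.1221] jaw -13.58 F [-1.9  1.4  9.3] w 0.295 down [ 0.007  0.    -1.   ]
off [-0.0065  0.0088  0.3787] turn [-0.0025 -0.0018  0.0084]
```

```bash
python3 - <<'E'
from h import *
b,d2=shot('side','s5')
cv2.imwrite('pics/c5.png',cv2.resize(b[100:220,310:430],(600,600),interpolation=cv2.INTER_CUBIC)[:,:,::-1])
E
```

```text
(no output)
```

View pics/c5.png

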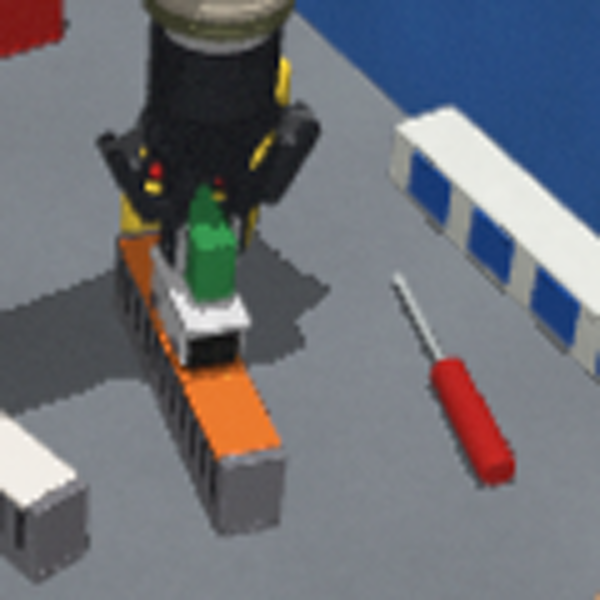

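The roller sits centred on the cover (wheel at about (215,350) in the crop) and section a is down. I continue a little deeper to the +y end.

```bash
python3 -m pendant '{"offset":[[-0.001,0.013,0.03],[-0.001,0.014,0.07],[-0.002,0.014,0.11],[-0.003,0.014,0.15],[-0.004,0.014,0.19],[-0.004,0.014,0.23],[-0.005,0.014,0.27],[-0.005,0.014,0.31],[-0.006,0.014,0.35],[-0.006,0.014,0.39],[-0.006,0.014,0.39],[-0.006,0.014,0.39]],"turn":[[0,0,0],[0,0,0],[0,0,0],[0,0,0],[0,0,0],[0,0,0],[0,0,0],[0,0,0],[0,0,0],[0,0,0],[0,0,0],[0,0,0]]}'; python3 to.py .622 .0580 .120 -13.5
```

```text
clock: 11.7
position: [0.6602, 0.213, 0.1218]
ee_rot: [-0.701, 0.08, -0.087, 0.704]
ft_force: [-0.7, 1.3, 10.2]
grip_width: 0.297
t 11.7 pos [0.6602 0.213  0.1218] jaw -13.54 F [-0.7  1.3 10.2] w 0.297 down [ 0.011  0.003 -1.   ]
off [-0.0044  0.0046 -0.7983] turn [-0.0071 -0.0009  0.013 ]
```

```bash
python3 -m pendant '{"offset":[[0,0.015,0],[0,0.017,-0.06],[0,0.017,-0.12],[0,0.017,-0.18],[0,0.017,-0.24],[-0.001,0.016,-0.3],[-0.001,0.016,-0.36],[-0.002,0.015,-0.42],[-0.002,0.015,-0.48],[-0.003,0.014,-0.54],[-0.003,0.013,-0.6],[-0.003,0.013,-0.6]],"turn":[[0,0,0],[0,0,0],[-0.007,0,0.013],[-0.007,0,0.013],[-0.007,0,0.013],[-0.007,0,0.013],[-0.007,0,0.013],[-0.007,0,0.013],[-0.007,0,0.013],[-0.007,0,0.013],[-0.007,0,0.013],[-0.007,0,0.013]]}'; python3 to.py .622 .0580 .120 -13.5
```

```text
clock: 13.2
position: [0.6328, 0.0958, 0.1206]
ee_rot: [-0.702, 0.083, -0.085, 0.703]
ft_force: [-2.2, -1.8, 10.6]
grip_width: 0.297
t 13.2 pos [0.6328 0.0958 0.1206] jaw -13.6 F [-2.2 -1.8 10.6] w 0.297 down [ 0.003  0.001 -1.   ]
off [-0.008   0.0028 -0.1963] turn [-0.0023 -0.0023  0.0039]
```

```bash
python3 -m pendant '{"offset":[[0,0.005,-0.05],[-0.002,0.005,-0.1],[-0.003,0.005,-0.15],[-0.004,0.005,-0.18],[-0.004,0.005,-0.18],[-0.004,-0.2,-0.18],[-0.004,-0.4,-0.18],[-0.004,-0.4,-0.18],[-0.004,-0.4,-0.18]],"turn":[[0,0,0],[0,0,0],[0,0,0],[0,0,0],[0,0,0],[0,0,0],[0,0,0],[0,0,0],[0,0,0]]}'; python3 to.py .5565 -.275 .2 -69.5
```

```text
clock: 14.32
position: [0.6228, 0.0611, 0.1994]
ee_rot: [-0.702, 0.083, -0.084, 0.703]
ft_force: [0.1, -0.4, -4.3]
grip_width: 0.299
t 14.32 pos [0.6228 0.0611 0.1994] jaw -13.59 F [ 0.1 -0.4 -4.3] w 0.299 down [ 0.002  0.001 -1.   ]
off [ 0.0725 -0.0052 -1.7112] turn [-0.003   1.2424  0.0014]
```

```bash
python3 -m pendant '{"offset":[[0,0,-0.2],[0,0,-0.45],[0,0,-0.7],[0.03,0,-0.95],[0.04,0,-1],[0.04,0,-1],[0.04,0,-1]],"turn":[[0,0.1,0],[0,0.25,0],[0,0.4,0],[0,0.55,0],[0,0.7,0],[0,0.7,0],[0,0.7,0]]}'; python3 - <<'E'
from h import *
a,d=shot('top','t6');b,d2=shot('side','s6')
I=np.hstack([cv2.resize(a[110:210,240:340],(400,400)),cv2.resize(b[120:220,310:410],(400,400))])
cv2.imwrite('pics/c6.png',I[:,:,::-1])
W=world('top',d);h=cv2.cvtColor(a,cv2.COLOR_RGB2HSV);m=(h[...,0]>6)&(h[...,0]<16)&(h[...,1]>190)&(d>0)
P=W[m];P=P[(abs(P[:,0]-.64)<.07)&(abs(P[:,1]-.134)<.13)&(P[:,2]>.05)]
d0=np.load('pics/top0.npy');P0=world('top',d0)[m]
u=np.array([.233,.972]);
for Q in(P,P0[(P0[:,2]>.05)]):
    s=(Q[:,:2]-[.64,.134])@u
    print([(round(np.median(Q[abs(s-c)<.03][:,2])*1000,1) if (abs(s-c)<.03).any() else None) for c in(-.07,0,.07)])
E
python3 to.py .5565 -.275 .2 -69.5
```

```text
clock: 15.2
position: [0.5834, -0.1342, 0.1983]
ee_rot: [-0.653, 0.27, -0.27, 0.654]
ft_force: [0.3, 1.0, -2.9]
grip_width: 0.291
[np.float64(61.1), np.float64(60.8), np.float64(61.1)]
[np.float64(64.8), np.float64(64.8), np.float64(64.3)]
t 15.3 pos [ 0.5837 -0.134   0.1987] jaw -44.9 F [ 0.4 -0.7 -3.3] w 0.294 down [ 0.002  0.001 -1.   ]
off [ 0.4015 -0.0077 -0.5953] turn [-2.800e-03  5.466e-01 -3.000e-04]
```

View pics/c6.png

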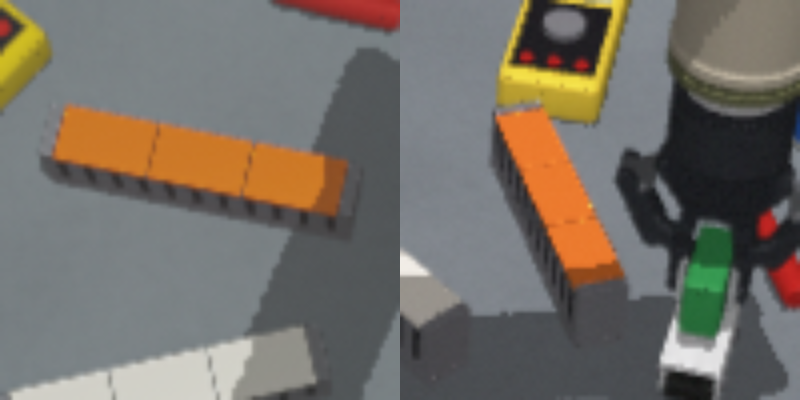

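All three sections are down by about 3.2 to 4.0 mm and read 61 mm within 0.3 mm of each other, flush with the caps. I go to the mat.

```bash
python3 -m pendant '{"offset":[[0.1,0,-0.15],[0.2,0,-0.3],[0.3,0,-0.45],[0.4,0.2,-0.59],[0.4,0.4,-0.59],[0.4,0.5,-0.59],[0.4,0.5,-0.59]],"turn":[[0,0.15,0],[0,0.3,0],[0,0.45,0],[0,0.547,0],[0,0.547,0],[0,0.547,0],[0,0.547,0]]}'; python3 to.py .5565 -.275 .071 -69.5
```

```text
clock: 16.18
position: [0.5571, -0.2725, 0.0975]
ee_rot: [-0.581, 0.403, -0.402, 0.582]
ft_force: [0.3, -0.1, -4.0]
grip_width: 0.294
t 16.18 pos [ 0.5571 -0.2725  0.0975] jaw -69.39 F [ 0.3 -0.1 -4. ] w 0.294 down [-0.     0.002 -1.   ]
off [ 0.0108  0.1326 -0.0073] turn [-0.0006  0.0024 -0.0029]
```

```bash
python3 -m pendant '{"offset":[[0,0.05,0],[0,0.09,0],[0,0.11,0],[0,0.125,0],[0,0.133,0],[0,0.133,0],[0,0.133,0]],"turn":[[0,0,0],[0,0,0],[0,0,0],[0,0,0],[0,0,0],[0,0,0],[0,0,0]]}'; python3 to.py .5565 -.275 .071 -69.5
```

```text
clock: 17.05
position: [0.5574, -0.2726, 0.0715]
ee_rot: [-0.581, 0.403, -0.402, 0.582]
ft_force: [-1.1, 1.6, 4.3]
grip_width: 0.296
t 17.05 pos [ 0.5574 -0.2726  0.0715] jaw -69.39 F [-1.1  1.6  4.3] w 0.296 down [ 0.     0.002 -1.   ]
off [ 0.0097  0.0026 -0.0086] turn [-0.0016  0.0023 -0.0025]
```

Contact (force −4 → +4.3 N), so it is standing. I open, then retreat straight up.

```bash
python3 -m pendant '{"offset":[[0,0,0],[0,0,0],[0,0,0],[0,0,0],[0,0,0],[0,0,0],[0,0,0],[0,0,0]],"turn":[[0,0,0],[0,0,0],[0,0,0],[0,0,0],[0,0,0],[0,0,0],[0,0,0],[0,0,0]]}' 100; python3 -m pendant '{"offset":[[0,-0.15,0],[0,-0.4,0],[0,-0.7,0],[0,-0.9,0],[0,-0.9,0],[0,-0.9,0]],"turn":[[0,0,0],[0,0,0],[0,0,0],[0,0,0],[0,0,0],[0,0,0]]}'; python3 - <<'E'
from h import *
b,d=shot('side','s7');a,_=shot('top','t7')
cv2.imwrite('pics/c7.png',np.hstack([cv2.resize(a[110:250,370:510],(400,400)),cv2.resize(b[180:320,330:470],(400,400))])[:,:,::-1])
W=world('side',d);h=cv2.cvtColor(b,cv2.COLOR_RGB2HSV);m=(h[...,0]>50)&(h[...,0]<85)&(h[...,1]>120)
P=W[m];P=P[abs(P[:,0]-.56)<.06];z=np.percentile(P[:,2],95);T=P[abs(P[:,2]-z)<.006];print(z,cv2.minAreaRect((T[:,:2]*1000).astype(np.float32)))
E
```

```text
clock: 18.05
position: [0.5574, -0.2726, 0.0716]
ee_rot: [-0.581, 0.403, -0.402, 0.582]
ft_force: [-0.0, 0.6, -0.6]
grip_width: 0.998
clock: 18.8
position: [0.5571, -0.2727, 0.2507]
ee_rot: [-0.581, 0.403, -0.402, 0.582]
ft_force: [1.3, 0.0, 0.1]
grip_width: 0.997
0.10924680053885279 ((555.2860107421875, -275.6130065917969), (60.698143005371094, 24.816539764404297), 20.823963165283203)
```

View pics/c7.png

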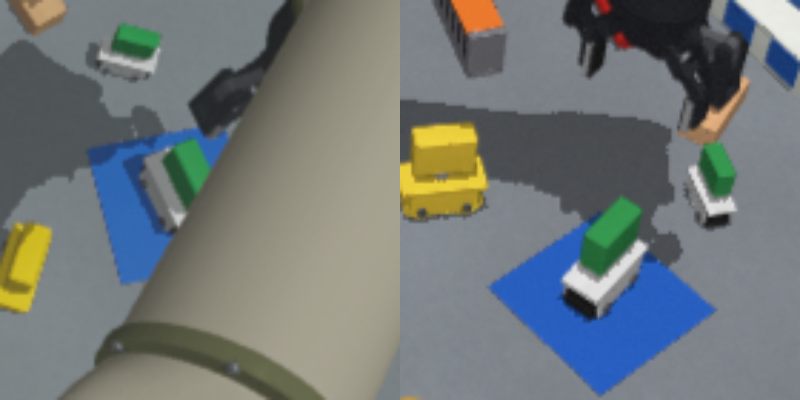

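The roller stands upright near the mat's centre (right crop, about (605,260)), and the gripper is clear above it. I hand in.

```bash
python3 -c "
from workcell import manip
print(manip.hand_in())"
```

```text
the job is handed in; nothing more can be done
None
```

I gripped the large green roller on the mat and rolled it along the orange cover from the −y end to the +y end and back. I then stood it on the mat again, let go, moved clear and handed the job in at about 19 s of the 67 s allowed.

**Rolling:** The contact force was about 13 N wherever I read it, at the start and end of each pass. I estimate that pressed the grip in about 7 mm, at the low edge of the 7 to 9 mm wanted. The return pass was about 1 mm deeper.

**Cover:** After rolling, the top camera's depth put the sections at 61.1 (a), 60.8 (b) and 61.1 mm (c), against 64.8, 64.8 and 64.3 mm before. That is 3.7, 4.0 and 3.2 mm of travel, flush to about 0.3 mm. Section c is nearest the 3 mm limit, but the readings are noisy. The joint values cannot be read directly.

**Roller on the mat:** The grip top reads 109 mm high in the side camera, the same as before it was picked up. The roller stands upright within about 1 cm of the mat's centre. The gripper is open, with no contact force.

**Disagreement:** The two cameras differed by about 7 mm in y for the roller and the duct, more than the stated 2 mm. I used their average, which matched the roller's position when gripped. A closer look suggested the duct lay 5 to 9 mm nearer its −y end than that average, so I started the roll 2 mm farther out that way and did not shorten the far end.

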